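# Find the tin lid that rocks and press it home

### The arm

A 6-joint arm with a two-finger parallel gripper is mounted at the origin on the work surface. World frame = base frame: x ahead of the robot, y to its left, z up, the work surface at z = 0. Lengths are in m, angles in degrees, forces in N, time in s.
With the tool pointing down it reaches from about 0.275 to 1 m from the base axis. Payload 8.4 kg.
Tool frame: the origin (TCP) lies between the finger pads; the fingertips stand 25 mm ahead of it and the grasp point (between the pads) lies 6 mm ahead of it; z points along the fingers, y is the direction in which the jaws open and shut (so a half turn about z gives the same grasp; the last joint's range is limited). The gripper opens to 85 mm and grips with 20 to 120 N. Pads are 22 mm wide; open, the fingers measure 114 mm over their backs; the gripper's body (76 mm by 85 mm) begins 54 mm behind the grasp point. The pads swing forward as they close: fully open they stand 13 mm farther back than shut.
Start: joints at [75.035, 20.225, 93.587, -0, 66.188, -0.138], TCP at [0.16, 0.604, 0.256] pointing down, gripper open.
Joint ranges: [-150.9, 150.9], [-52.94, 120.26], [3.33, 152.33], [-74.26, 254.26], [0, 154.13], [-172.89, 172.89]. Speed limits (degrees/s): [127.2, 127.2, 159.86, 180, 180, 180].

### API

Orientations are given as [roll, pitch, yaw] about the fixed x, y, z axes, in that order (R = Rz(yaw) Ry(pitch) Rx(roll)).
In Python, from plant import env, optics, ticket gives the robot as it stands.
- The arm moves only by the shell command python3 -m crank 'ROWS'. ROWS is text: rows parted by semicolons, each of 7 numbers parted by spaces: the shift along the tool's x, y, z in mm, then the turn, a rotation vector about the tool's x, y, z in rad, then the closure, from 0 (fully open) to 1 (shut). A call has 1 to 12 rows; each row shifts and turns the commanded pose from where the row before left it, along the tool's axes as they then stand; what a row does not reach is not made up. A row lasts 1/12 s, in which the tool goes at most 41.7 mm and 7.16 degrees, less where a joint would pass 70% of its speed; a pose out of reach is approached as far as the arm can. A call with a gripper value outside its range is refused whole. The fingers move at their own pace and stop on an object; the grip force is fixed at half the most. Time passes only in rows, so rows that do not move let the fingers close. It gives the time, the measured TCP pose, the force and the opening at its end, in the units of the state.
- env.read_state(): the state, without advancing time (a new reading comes with each control period).
- optics.camera(name): name is "side" or "top" or "wrist"; returns (picture, depth): 400x640x3 uint8, red, green, blue; 400x640 float32, m along the optical axis (not along the pixel's ray), 0 where there is no reading.
- optics.calibration(name): a dict with "fx", "fy", "cx", "cy" (pixels), "pose" (4x4, takes a point from camera to world coordinates); the wrist camera has in their place "tool_from_camera" (4x4, takes a point from camera to tool coordinates, whose origin is the TCP and whose axes are the flange's). Camera axes: x right, y down, z forward; pixel columns grow to the right and rows downward; lengths in m; the calibration is good to about 2 mm. A picture is of the moment at which its call begins: read the wrist's pose just before it. calibration takes no time and is no camera call.
- ticket.sign_off(): hands the job in, once; it reports no verdict.
The state is a dict: "time_s": time; "joints": joint angles; "qd": joint speeds; "joint_torque": joint torques, N m; "tool_pos": TCP position; "orientation": TCP orientation; "ft_force": force on the tool from outside, world axes, zero at the start; "moment": the same for the moment, N m; "grip_width": finger opening in m.
Only numpy, scipy, OpenCV 4.12 (cv2) and the standard library are available. Lean on these libraries where they do the work, as an engineer would, in place of code of your own. Each camera call takes 0.05 s, during which the arm holds its last target.

### The job

One of the four identical tins on the cupboard shelf does not have its lid on properly. Press lightly with the fingertips near the rim of one lid after another until you feel the one that rocks, then push that lid firmly down in its middle until it is fully home and level. Press the lids that sit firm only lightly, lift or carry nothing, and leave the other things on the shelf where they are.

Things in the scene. Friction and masses are not known exactly. Their poses are not given: they have to be found in the camera images.
- lid_1_top (a point): Centre of the flat top of one of four identical round aluminium push-on lids, 92 mm across, z axis up; 107 mm above the shelf at the start. Each sits on an upright aluminium storage tin, 84 mm across, fixed, on a 4 mm cork mat. All four lids stand equally high at first; which one is loose changes from run to run and the numbers say nothing about it.
- lid_2_top (a point): The same point of another such lid. A seated lid, pressed anywhere up to 38 mm from its centre, stays level and only sinks straight down about 1.5 mm on its seal (5 N per mm; it springs back).
- lid_3_top (a point): The same point of another such lid. The loose lid rocks on its seal, to any side: about 2 N pressed 30 mm from its centre dips that spot by about 5 mm (tilt about 0.17 rad; a 20 mm wide flat fingertip, whose inner edge carries, dips about 3 mm) until it meets the tin's rim; let go, it springs back level. Pressing near the rim does not seat it.
- lid_4_top (a point): The same point of another such lid. The loose lid is seated by pushing straight down in its middle: it starts to sink at about 11 N, takes about 20 N at the end, stops 7 mm lower (top 100 mm above the shelf), stays there and no longer rocks.
- lid_1: The lid of lid_1_top; its origin is 3 mm below that point, under the flat top; the skirt hangs 12 mm below the origin. The lids merely rest on the tins (60 g each): do not lift them.
- lid_2: The lid of lid_2_top; origin 3 mm below that point. Slow test presses of 3 to 8 N are enough; more than 18 N on a lid that is seated already is too hard.
- lid_3: The lid of lid_3_top; origin 3 mm below that point. More than 60 N crushes any lid.
- lid_4: The lid of lid_4_top; origin 3 mm below that point.
- jar: empty clear glass jam jar, 72 mm across, 95 mm tall, open; origin at the centre of its underside. Stands between the two middle tins; leave it.
- can_1: lowest of a stack of three plain aluminium cans, each 74 mm across and 58 mm tall; origin at the centre of its underside. Leave the stack.
- can_2: middle can of the stack; origin at the centre of its underside.
- can_3: top can of the stack; origin at the centre of its underside, the stack is 174 mm tall.
- opener: blue plastic bottle opener lying flat, 110 x 34 x 8 mm, long along its x axis; origin at its underside, near its middle. Leave it.
- shaker: small glass salt shaker with steel cap, 40 mm across, 75 mm tall; origin at the centre of its underside. Leave it.
- mug: white mug, 80 mm across, 90 mm tall; origin at the centre of its underside. Leave it.

How it is judged:
By the outcome, as a careful person would: the job done as asked, in the order asked, and still so for the second after the job is handed in, with the robot touching nothing.
It also fails if it takes over 48 s, if anything falls off the work surface, if the arm or the gripper's body presses on something with over 40 N, if the wrist force passes 120 N, or if a joint passes its speed limit or range.

## Working session

There is one attempt and no reset: what is moved stays moved. The work goes in short steps, Python scripts to look and compute and a shell command to move; the robot and the scene stay as the last step left them, time stands still between calls to the robot, and variables do not carry over. Pictures are saved under pics/ and viewed, and the job is handed in when it is done.

```bash
ls; mkdir -p pics; cat > h.py <<'E'
from plant import env, optics, ticket
import numpy as np, cv2
E
python3 - <<'E'
from h import *
s=env.read_state(); print(s)
for n in ["side","top","wrist"]:
    im,d=optics.camera(n); cv2.imwrite(f"pics/{n}0.png",im[:,:,::-1]); np.savez(f"pics/{n}0.npz",im=im,d=d)
    c=optics.calibration(n); print(n,{k:np.round(v,4).tolist() if not isinstance(v,str) else v for k,v in c.items()})
E
```

```text
pics
{'time_s': 0.0, 'joints': array([ 7.50329676e+01,  2.02618447e+01,  9.36290174e+01,  1.46424483e-03,
        6.61870863e+01, -1.37095845e-01]), 'qd': array([ 0.00747759,  0.00243553, -0.05534339, -0.05335806,  0.06338038,
        0.08170526]), 'joint_torque': array([-2.64958098e-04, -6.05287957e+01, -3.42044699e+01, -8.42137752e-05,
        9.83874605e-03,  4.76036575e-06]), 'tool_pos': array([0.15984523, 0.60376325, 0.25556909]), 'orientation': array([-1.79922055e+02, -1.52529500e-03,  1.65169470e+02]), 'ft_force': array([0.17993218, 0.26098236, 0.52797665]), 'moment': array([ 0.01485263,  0.02736047, -0.04145795]), 'grip_width': 0.08536460166029551}
side {'fx': 506.5943, 'fy': 506.5943, 'cx': 317.4837, 'cy': 204.8327, 'pose': [[0.9475, -0.1849, 0.2608, 0.2618], [-0.3194, -0.5784, 0.7506, -1.0106], [0.012, -0.7946, -0.6071, 0.932], [0.0, 0.0, 0.0, 1.0]]}
top {'fx': 422.0287, 'fy': 422.0287, 'cx': 313.8506, 'cy': 199.9044, 'pose': [[-0.1564, -0.9651, 0.21, 0.4181], [-0.9877, 0.1534, -0.0303, 0.0171], [-0.003, -0.2121, -0.9772, 1.0114], [0.0, 0.0, 0.0, 1.0]]}
wrist {'fx': 326.4049, 'fy': 326.4049, 'cx': 322.1641, 'cy': 202.054, 'tool_from_camera': [[0.0005, -0.9571, -0.2896, 0.0743], [1.0, 0.0002, 0.0011, -0.0006], [-0.001, -0.2896, 0.9571, -0.1181], [0.0, 0.0, 0.0, 1.0]]}
```

View pics/side0.png

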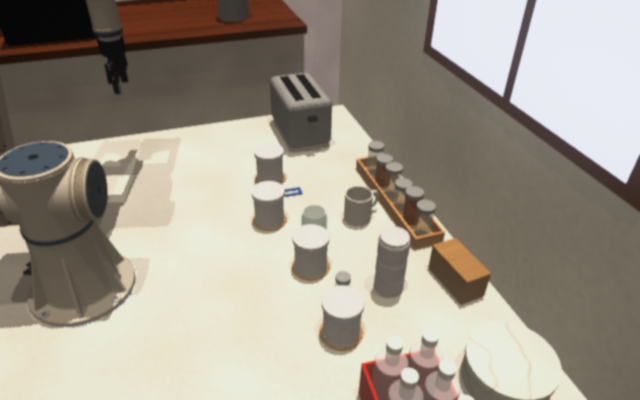

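View pics/top0.png

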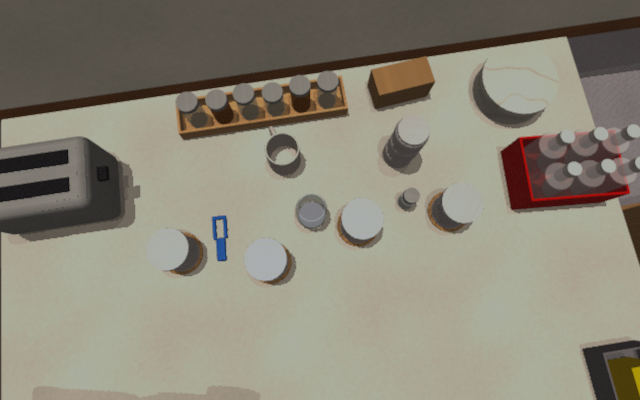

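View pics/wrist0.png

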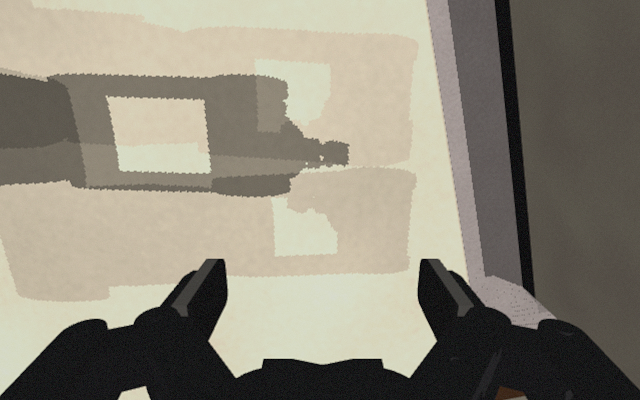

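```bash
cat >> h.py <<'E'
def ray(n,uv,z):
    c=optics.calibration(n);P=np.array(c["pose"])
    d=P[:3,:3]@np.array([(uv[0]-c["cx"])/c["fx"],(uv[1]-c["cy"])/c["fy"],1]);o=P[:3,3]
    return o+d*(z-o[2])/d[2]
E
python3 - <<'E'
from h import *
z=np.load("pics/top0.npz");im=z["im"];d=z["d"]
c=optics.calibration("top");P=np.array(c["pose"])
v,u=np.mgrid[:400,:640]
X=np.stack([(u-c["cx"])/c["fx"]*d,(v-c["cy"])/c["fy"]*d,d],-1)@P[:3,:3].T+P[:3,3]
print("table z",np.median(X[300:350,200:500,2]))
zz=X[:,:,2]
m=((zz>.097)&(zz<.117)&(d>0)).astype(np.uint8)
n,l,st,ce=cv2.connectedComponentsWithStats(m)
for i in range(1,n):
    if st[i,4]>150:
        q=l==i; print(st[i],ce[i].round(1),X[q].mean(0).round(4),np.median(zz[q]).round(4),"ray",ray("top",ce[i],.107).round(4))
hsv=cv2.cvtColor(im,cv2.COLOR_RGB2HSV)
for p in [(168,249),(266,260),(361,221),(460,205),(220,300)]: print(p,hsv[p[1],p[0]],X[p[1],p[0]].round(4))
big=cv2.resize(im[130:310,120:520],None,fx=2,fy=2,interpolation=cv2.INTER_CUBIC)
cv2.imwrite("pics/topc.png",big[:,:,::-1])
# tall things
for p in [(411,131),(283,150),(312,212),(410,198),(221,240)]: print(p,X[p[1],p[0]].round(3))
E
```

```text
table z 0.0005071636909064203
[317  70  21  23 381] [326.9  81.2] [ 0.8866 -0.0851  0.1096] 0.1103 ray [ 0.8879 -0.0854  0.107 ]
[289  75  21  22 384] [299.1  85.3] [ 0.8865 -0.0195  0.1095] 0.1101 ray [ 0.8877 -0.0196  0.107 ]
[232  83  23  22 391] [242.9  93.4] [0.8868 0.1119 0.1095] 0.1101 ray [0.888  0.1122 0.107 ]
[205  89  22  21 337] [215.3  98.5] [0.889  0.1781 0.1002] 0.1002 ray [0.8855 0.1769 0.107 ]
[175  91  24  23 398] [186.5 101.9] [0.8866 0.2431 0.1093] 0.1098 ray [0.8877 0.2437 0.107 ]
[518 135 112  66 517] [556.3 179.5] [ 0.5756 -0.5512  0.1007] 0.1008 ray [ 0.5738 -0.5477  0.107 ]
[  0 180 107  49 392] [ 70.3 210.9] [0.6718 0.5179 0.1071] 0.1072 ray [0.6718 0.5183 0.107 ]
[ 440  182   44   42 1411] [461.6 202.3] [ 0.5564 -0.329   0.1074] 0.1076 ray [ 0.5564 -0.3292  0.107 ]
[ 341  197   42   43 1398] [361.6 218. ] [ 0.5564 -0.1069  0.1074] 0.1075 ray [ 0.5564 -0.107   0.107 ]
[ 145  228   45   43 1481] [166.9 248.6] [0.5565 0.3166 0.1068] 0.107 ray [0.5564 0.3166 0.107 ]
[ 244  237   43   44 1466] [264.8 258.7] [0.5025 0.1123 0.1072] 0.1072 ray [0.5024 0.1123 0.107 ]
[630 366  10  34 181] [636.1 377.8] [ 0.1487 -0.596   0.1007] 0.1009 ray [ 0.1505 -0.5918  0.107 ]
(168, 249) [ 45   9 174] [0.555  0.3137 0.1089]
(266, 260) [ 98   6 174] [0.4991 0.11   0.1082]
(361, 221) [ 75   6 174] [ 0.5502 -0.1046  0.1067]
(460, 205) [ 39  15 174] [ 0.5509 -0.3239  0.1084]
(220, 300) [ 23  35 170] [0.4337 0.239  0.0025]
(411, 131) [ 0.713 -0.234  0.174]
(283, 150) [0.773 0.042 0.004]
(312, 212) [ 0.605 -0.005  0.007]
(410, 198) [ 0.589 -0.228  0.076]
(221, 240) [0.572 0.22  0.008]
```

View pics/topc.png

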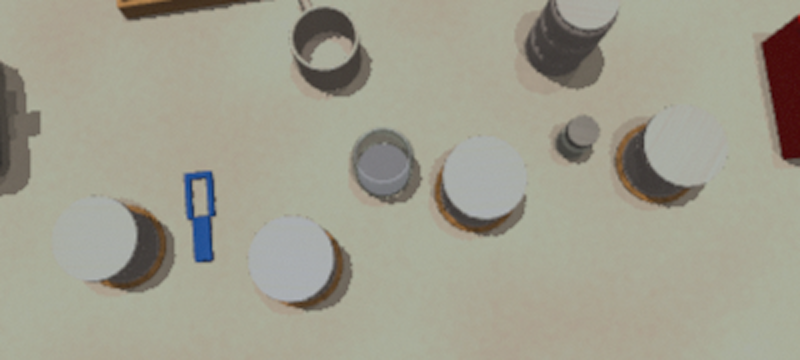

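```bash
cat >> h.py <<'E'
from scipy.spatial.transform import Rotation as R
L=dict(A=(.5565,.3166),B=(.5025,.1123),C=(.5564,-.107),D=(.5564,-.329))
def shift(xyz):
    s=env.read_state();M=R.from_euler("xyz",s["orientation"],degrees=True).as_matrix()
    return (M.T@(np.array(xyz)-s["tool_pos"])*1000).round(1)
def tgt(k,off,z):
    s=env.read_state();M=R.from_euler("xyz",s["orientation"],degrees=True).as_matrix()
    p=np.array([*L[k],z]); p[:2]+=off*M[:2,0]; return p
E
python3 - <<'E'
from h import *
print(shift(tgt("A",.029,.165)))
E
```

```text
[-427.9 -176.1   90.9]
```

```bash
python3 -m crank '-35.7 -14.7 3 0 0 0 1;-35.7 -14.7 3 0 0 0 1;-35.7 -14.7 3 0 0 0 1;-35.7 -14.7 3 0 0 0 1;-35.7 -14.7 3 0 0 0 1;-35.7 -14.7 3 0 0 0 1;-35.7 -14.7 8 0 0 0 1;-35.7 -14.7 10 0 0 0 1;-35.7 -14.7 10 0 0 0 1;-35.7 -14.7 12 0 0 0 1;-35.7 -14.7 12 0 0 0 1;-35 -14 12 0 0 0 1'
python3 -m crank '0 0 2 0 0 0 1;0 0 0 0 0 0 1;0 0 0 0 0 0 1'
python3 - <<'E'
from h import *
print(shift(tgt("A",.029,.133)));print(env.read_state()["ft_force"])
im,d=optics.camera("wrist");cv2.imwrite("pics/w1.png",im[:,:,::-1])
E
```

```text
time_s: 1.15
tool_pos: [0.5297, 0.3233, 0.1736]
orientation: [-180.0, -0.0, 165.2]
ft_force: [0.8, 0.5, 0.4]
grip_width: -0.0001
time_s: 1.4
tool_pos: [0.5281, 0.3247, 0.1719]
orientation: [-180.0, -0.1, 165.1]
ft_force: [0.1, -0.3, 0.1]
grip_width: 0.0002
[-0.6 -0.5 38.9]
[ 0.108548   -0.28220292  0.12454277]
```

View pics/w1.png

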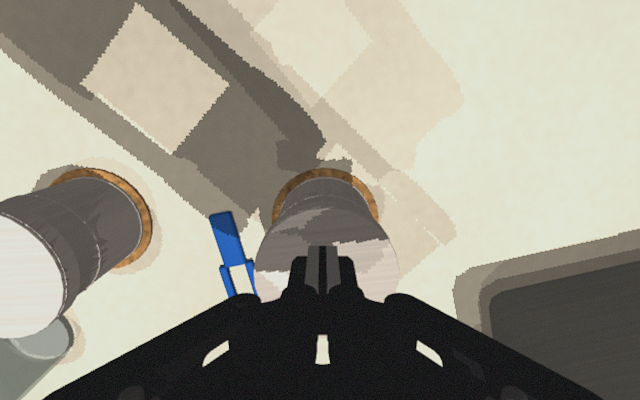

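The wrist view shows the shut fingertips (about 322,260) over the near half of lid A, with the lid spanning columns 255–398. Next I descend slowly.

```bash
python3 -m crank '0 0 14 0 0 0 1;0 0 12 0 0 0 1;0 0 8 0 0 0 1;0 0 1 0 0 0 1;0 0 0 0 0 0 1;0 0 0 0 0 0 1'
for i in 1 2 3; do python3 -m crank '0 0 0.5 0 0 0 1;0 0 0.5 0 0 0 1;0 0 0 0 0 0 1'; done
```

```text
time_s: 1.95
tool_pos: [0.5284, 0.3253, 0.1375]
orientation: [180.0, 0.0, 165.2]
ft_force: [-0.2, 0.2, 0.4]
grip_width: -0.0
time_s: 2.2
tool_pos: [0.5286, 0.325, 0.1366]
orientation: [180.0, 0.0, 165.2]
ft_force: [0.0, -0.2, 0.2]
grip_width: 0.0003
time_s: 2.45
tool_pos: [0.5284, 0.3248, 0.1353]
orientation: [-180.0, -0.0, 165.2]
ft_force: [0.2, -0.8, -0.6]
grip_width: -0.0001
time_s: 2.7
tool_pos: [0.5284, 0.3248, 0.1342]
orientation: [-180.0, -0.0, 165.2]
ft_force: [0.5, 0.7, -0.3]
grip_width: 0.0002
```

```bash
python3 -m crank '0 0 0.5 0 0 0 1;0 0 0.5 0 0 0 1;0 0 0 0 0 0 1;0 0 0 0 0 0 1'
python3 -m crank '0 0 0.5 0 0 0 1;0 0 0.5 0 0 0 1;0 0 0 0 0 0 1;0 0 0 0 0 0 1'
```

```text
time_s: 3.03
tool_pos: [0.5284, 0.3249, 0.1332]
orientation: [-180.0, -0.0, 165.2]
ft_force: [-0.9, -0.0, -0.9]
grip_width: -0.0003
time_s: 3.37
tool_pos: [0.5284, 0.3249, 0.1322]
orientation: [-180.0, -0.0, 165.2]
ft_force: [0.1, 0.2, -0.8]
grip_width: -0.0001
```

```bash
python3 -m crank '0 0 0.5 0 0 0 1;0 0 0 0 0 0 1;0 0 0 0 0 0 1'
```

```text
time_s: 3.62
tool_pos: [0.5285, 0.3249, 0.1319]
orientation: [180.0, 0.0, 165.2]
ft_force: [0.1, 0.3, 0.8]
grip_width: -0.0001
```

```bash
python3 -m crank '0 0 0.5 0 0 0 1;0 0 0 0 0 0 1;0 0 0 0 0 0 1'
```

```text
time_s: 3.87
tool_pos: [0.5285, 0.3249, 0.1315]
orientation: [180.0, 0.0, 165.2]
ft_force: [-0.4, 0.0, 2.3]
grip_width: 0.0003
```

```bash
python3 -m crank '0 0 0.5 0 0 0 1;0 0 0 0 0 0 1;0 0 0 0 0 0 1'
```

```text
time_s: 4.12
tool_pos: [0.5285, 0.3249, 0.131]
orientation: [180.0, 0.0, 165.2]
ft_force: [-1.0, -0.5, 4.7]
grip_width: -0.0002
```

```bash
python3 -m crank '0 0 0.3 0 0 0 1;0 0 0 0 0 0 1;0 0 0 0 0 0 1'
```

```text
time_s: 4.37
tool_pos: [0.5285, 0.3249, 0.1307]
orientation: [180.0, 0.0, 165.2]
ft_force: [-2.0, -1.1, 5.3]
grip_width: -0.0001
```

A is firm at about 5 N/mm. On to B.

```bash
python3 -m crank '0 0 -3 0 0 0 1;0 0 -12 0 0 0 1;0 0 -20 0 0 0 1;0 0 -4 0 0 0 1;0 0 0 0 0 0 1'
python3 - <<'E'
from h import *
print(shift(tgt("B",.029,.168)))
E
```

```text
time_s: 4.78
tool_pos: [0.5294, 0.3255, 0.1714]
orientation: [179.9, 0.1, 165.2]
ft_force: [-0.1, 0.1, 0.6]
grip_width: 0.0
[   0.5 -213.     2.9]
```

```bash
python3 -m crank '0 -20 0 0 0 0 1;0 -36 0 0 0 0 1;0 -36 0 0 0 0 1;0 -36 0 0 0 0 1;0 -36 3 0 0 0 1;0 -30 0 0 0 0 1;0.5 -19 0 0 0 0 1;0 0 10 0 0 0 1;0 0 12 0 0 0 1;0 0 8 0 0 0 1;0 0 3 0 0 0 1;0 0 0 0 0 0 1'
python3 -m crank '0 0 0 0 0 0 1;0 0 0 0 0 0 1'
```

```text
time_s: 5.78
tool_pos: [0.4729, 0.1194, 0.1323]
orientation: [-179.9, -0.1, 165.2]
ft_force: [1.2, 0.4, 0.7]
grip_width: -0.0002
time_s: 5.95
tool_pos: [0.4737, 0.1196, 0.1337]
orientation: [180.0, 0.0, 165.2]
ft_force: [-0.5, -0.4, 0.2]
grip_width: -0.0001
```

```bash
python3 -m crank '0 0 0.5 0 0 0 1;0 0 0.5 0 0 0 1;0 0 0.5 0 0 0 1;0 0 0 0 0 0 1;0 0 0 0 0 0 1'; python3 -m crank '0 0 0.5 0 0 0 1;0 0 0 0 0 0 1;0 0 0 0 0 0 1'; python3 -m crank '0 0 0.4 0 0 0 1;0 0 0 0 0 0 1;0 0 0 0 0 0 1'
```

```text
time_s: 6.37
tool_pos: [0.4735, 0.1191, 0.1321]
orientation: [180.0, 0.0, 165.2]
ft_force: [0.2, 0.8, -0.2]
grip_width: -0.0001
time_s: 6.62
tool_pos: [0.4735, 0.1191, 0.1316]
orientation: [180.0, 0.0, 165.2]
ft_force: [-0.2, 0.3, 2.2]
grip_width: -0.0001
time_s: 6.87
tool_pos: [0.4735, 0.1191, 0.1312]
orientation: [180.0, 0.0, 165.2]
ft_force: [-0.3, -1.0, 4.1]
grip_width: 0.0004
```

```bash
python3 -m crank '0 0 0.4 0 0 0 1;0 0 0 0 0 0 1;0 0 0 0 0 0 1'
```

```text
time_s: 7.12
tool_pos: [0.4735, 0.1191, 0.1308]
orientation: [180.0, 0.0, 165.2]
ft_force: [-1.1, -0.2, 4.8]
grip_width: -0.0002
```

```bash
python3 -m crank '0 0 0.3 0 0 0 1;0 0 0 0 0 0 1;0 0 0 0 0 0 1'
```

```text
time_s: 7.37
tool_pos: [0.4735, 0.1191, 0.1305]
orientation: [180.0, 0.0, 165.2]
ft_force: [-0.6, -0.3, 5.8]
grip_width: -0.0003
```

B is firm too. On to C.

```bash
python3 -m crank '0 0 -3 0 0 0 1;0 0 -12 0 0 0 1;0 0 -20 0 0 0 1;0 0 -4 0 0 0 1;0 0 0 0 0 0 1'
python3 - <<'E'
from h import *
print(shift(tgt("C",.029,.168)))
E
```

```text
time_s: 7.78
tool_pos: [0.4743, 0.1193, 0.1704]
orientation: [179.9, 0.1, 165.2]
ft_force: [0.0, 0.1, -0.1]
grip_width: 0.0002
[-108.3 -197.8    2.4]
```

```bash
python3 -m crank '-11 -20 0 0 0 0 1;-18 -33 0 0 0 0 1;-18 -33 0 0 0 0 1;-18 -33 0 0 0 0 1;-18 -33 3 0 0 0 1;-15.5 -28 0 0 0 0 1;-10 -18 0 0 0 0 1;0 0 10 0 0 0 1;0 0 12 0 0 0 1;0 0 7 0 0 0 1;0 0 3 0 0 0 1;0 0 0 0 0 0 1'
python3 -m crank '0 0 0 0 0 0 1;0 0 0 0 0 0 1'
```

```text
time_s: 8.78
tool_pos: [0.5267, -0.0993, 0.1331]
orientation: [-180.0, -0.1, 165.2]
ft_force: [-0.3, -0.0, 0.1]
grip_width: -0.0001
time_s: 8.95
tool_pos: [0.528, -0.0997, 0.1347]
orientation: [180.0, 0.0, 165.2]
ft_force: [-0.3, 0.4, -0.1]
grip_width: 0.0002
```

```bash
python3 -m crank '0 0 0.5 0 0 0 1;0 0 1 0 0 0 1;0 0 0.5 0 0 0 1;0 0 0 0 0 0 1;0 0 0 0 0 0 1'; python3 -m crank '0 0 0.5 0 0 0 1;0 0 0 0 0 0 1;0 0 0 0 0 0 1'; python3 -m crank '0 0 0.4 0 0 0 1;0 0 0 0 0 0 1;0 0 0 0 0 0 1'
```

```text
time_s: 9.37
tool_pos: [0.5277, -0.1001, 0.1324]
orientation: [180.0, 0.0, 165.2]
ft_force: [0.8, 0.1, 0.2]
grip_width: 0.0002
time_s: 9.62
tool_pos: [0.5277, -0.1001, 0.1319]
orientation: [-180.0, 0.0, 165.2]
ft_force: [0.2, 0.5, 0.9]
grip_width: -0.0004
time_s: 9.87
tool_pos: [0.5277, -0.1001, 0.1316]
orientation: [180.0, 0.0, 165.2]
ft_force: [-0.1, -0.5, 2.3]
grip_width: -0.0002
```

```bash
python3 -m crank '0 0 0.4 0 0 0 1;0 0 0 0 0 0 1;0 0 0 0 0 0 1'
```

```text
time_s: 10.12
tool_pos: [0.5277, -0.1001, 0.1312]
orientation: [-180.0, 0.0, 165.2]
ft_force: [-0.2, 0.2, 3.2]
grip_width: 0.0001
```

```bash
python3 -m crank '0 0 0.3 0 0 0 1;0 0 0 0 0 0 1;0 0 0 0 0 0 1'
```

```text
time_s: 10.37
tool_pos: [0.5278, -0.1001, 0.1309]
orientation: [180.0, 0.0, 165.2]
ft_force: [0.5, -0.4, 4.9]
grip_width: 0.0
```

Firm as well, at about 4–5 N/mm. Next is D, which I still test for rocking before pushing.

```bash
python3 -m crank '0 0 -3 0 0 0 1;0 0 -12 0 0 0 1;0 0 -20 0 0 0 1;0 0 -4 0 0 0 1;0 0 0 0 0 0 1'
python3 - <<'E'
from h import *
print(shift(tgt("D",.029,.168)))
E
```

```text
time_s: 10.78
tool_pos: [0.5285, -0.1002, 0.1709]
orientation: [180.0, 0.1, 165.2]
ft_force: [0.3, -0.1, -0.0]
grip_width: 0.0001
[ -56.5 -214.     3. ]
```

```bash
python3 -m crank '-5.5 -20 0 0 0 0 1;-9.5 -36 0 0 0 0 1;-9.5 -36 0 0 0 0 1;-9.5 -36 0 0 0 0 1;-9.5 -36 3 0 0 0 1;-8 -31 0 0 0 0 1;-5 -19 0 0 0 0 1;0 0 10 0 0 0 1;0 0 12 0 0 0 1;0 0 7 0 0 0 1;0 0 3 0 0 0 1;0 0 0 0 0 0 1'
python3 -m crank '0 0 0 0 0 0 1;0 0 0 0 0 0 1'
python3 -m crank '0 0 0.5 0 0 0 1;0 0 1 0 0 0 1;0 0 0.5 0 0 0 1;0 0 0 0 0 0 1;0 0 0 0 0 0 1'; python3 -m crank '0 0 0.5 0 0 0 1;0 0 0 0 0 0 1;0 0 0 0 0 0 1'; python3 -m crank '0 0 0.4 0 0 0 1;0 0 0 0 0 0 1;0 0 0 0 0 0 1'
```

```text
time_s: 11.78
tool_pos: [0.5268, -0.3197, 0.1331]
orientation: [179.9, -0.2, 165.2]
ft_force: [0.6, -0.1, 0.2]
grip_width: -0.0003
time_s: 11.95
tool_pos: [0.5279, -0.3208, 0.1351]
orientation: [-180.0, 0.0, 165.2]
ft_force: [0.4, 0.7, 0.7]
grip_width: 0.0005
time_s: 12.37
tool_pos: [0.5275, -0.3214, 0.1329]
orientation: [-180.0, 0.0, 165.2]
ft_force: [-0.5, 0.7, 0.8]
grip_width: 0.0001
time_s: 12.62
tool_pos: [0.5275, -0.3215, 0.1322]
orientation: [180.0, -0.0, 165.2]
ft_force: [-0.0, -0.1, 0.3]
grip_width: 0.0001
time_s: 12.87
tool_pos: [0.5275, -0.3214, 0.1319]
orientation: [-180.0, 0.0, 165.2]
ft_force: [0.0, -0.1, -0.3]
grip_width: 0.0
```

```bash
python3 -m crank '0 0 0.4 0 0 0 1;0 0 0 0 0 0 1;0 0 0 0 0 0 1'
```

```text
time_s: 13.12
tool_pos: [0.5275, -0.3214, 0.1315]
orientation: [-180.0, -0.0, 165.2]
ft_force: [0.6, -0.8, 0.8]
grip_width: -0.0003
```

```bash
python3 -m crank '0 0 0.4 0 0 0 1;0 0 0 0 0 0 1;0 0 0 0 0 0 1'
```

```text
time_s: 13.37
tool_pos: [0.5275, -0.3214, 0.1311]
orientation: [-180.0, -0.0, 165.2]
ft_force: [-0.7, 0.1, -0.0]
grip_width: -0.0002
```

```bash
python3 -m crank '0 0 0.5 0 0 0 1;0 0 0 0 0 0 1;0 0 0 0 0 0 1'
```

```text
time_s: 13.62
tool_pos: [0.5275, -0.3214, 0.1306]
orientation: [-180.0, -0.0, 165.2]
ft_force: [0.1, -0.1, 0.9]
grip_width: 0.0002
```

```bash
python3 -m crank '0 0 0.5 0 0 0 1;0 0 0 0 0 0 1;0 0 0 0 0 0 1'
```

```text
time_s: 13.87
tool_pos: [0.5275, -0.3214, 0.1301]
orientation: [-180.0, -0.0, 165.2]
ft_force: [0.3, 0.1, 0.6]
grip_width: -0.0
```

```bash
python3 -m crank '0 0 0.4 0 0 0 1;0 0 0 0 0 0 1;0 0 0 0 0 0 1'
python3 - <<'E'
from h import *
im,d=optics.camera("top");cv2.imwrite("pics/t2.png",cv2.resize(im[130:270,380:540],None,fx=4,fy=4)[:,:,::-1])
E
```

```text
time_s: 14.12
tool_pos: [0.5275, -0.3214, 0.1297]
orientation: [180.0, -0.0, 165.2]
ft_force: [-1.0, 0.3, 2.0]
grip_width: 0.0001
```

View pics/t2.png

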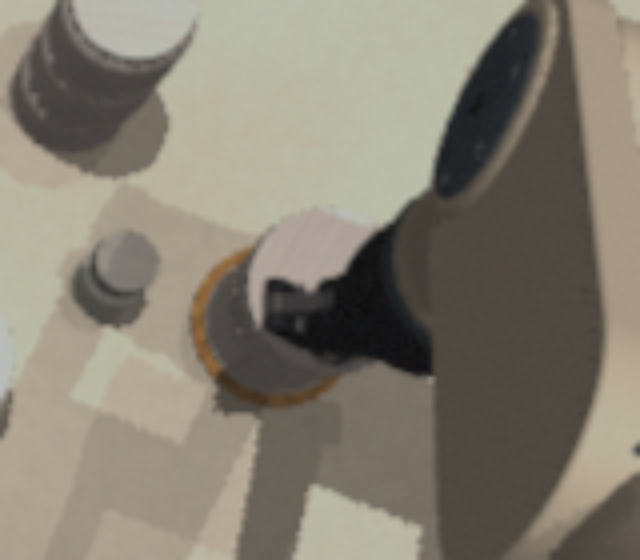

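The view shows the fingers on D's near edge (around 270,300 in the crop), and D dipped over 2 mm at about 1–2 N. It is the loose one. I lift off and move to its middle.

```bash
python3 -m crank '0 0 -2 0 0 0 1;0 0 -4 0 0 0 1;0 0 -8 0 0 0 1;0 0 0 0 0 0 1;0 0 0 0 0 0 1'
python3 - <<'E'
from h import *
print(shift(tgt("D",0,.133)))
E
```

```text
time_s: 14.58
tool_pos: [0.528, -0.3217, 0.1446]
orientation: [-180.0, 0.1, 165.2]
ft_force: [0.4, -0.3, 0.3]
grip_width: -0.0002
[-29.3   0.2  11.6]
```

```bash
python3 -m crank '-10 0 0 0 0 0 1;-14 0 0 0 0 0 1;-5 0 0 0 0 0 1;0 0 5 0 0 0 1;0 0 5 0 0 0 1;0 0 1 0 0 0 1;0 0 0 0 0 0 1;0 0 0 0 0 0 1'
for i in 1 2 3; do python3 -m crank '0 0 0.5 0 0 0 1;0 0 0.5 0 0 0 1;0 0 0 0 0 0 1'; done
```

```text
time_s: 15.25
tool_pos: [0.5549, -0.3285, 0.1322]
orientation: [180.0, -0.1, 165.2]
ft_force: [-0.5, 0.1, 0.8]
grip_width: 0.0001
time_s: 15.5
tool_pos: [0.5551, -0.3286, 0.1318]
orientation: [180.0, -0.1, 165.2]
ft_force: [-2.4, 0.5, 3.3]
grip_width: 0.0001
time_s: 15.75
tool_pos: [0.5552, -0.3287, 0.1313]
orientation: [180.0, -0.0, 165.2]
ft_force: [-3.2, 1.7, 8.4]
grip_width: 0.0001
time_s: 16.0
tool_pos: [0.5552, -0.3287, 0.1305]
orientation: [180.0, -0.0, 165.2]
ft_force: [-4.7, 1.5, 10.1]
grip_width: 0.0002
```

```bash
python3 -m crank '0 0 0.5 0 0 0 1;0 0 0.5 0 0 0 1;0 0 0 0 0 0 1'; python3 -m crank '0 0 0.5 0 0 0 1;0 0 0.5 0 0 0 1;0 0 0 0 0 0 1'
```

```text
time_s: 16.25
tool_pos: [0.5552, -0.3288, 0.1296]
orientation: [-180.0, -0.0, 165.2]
ft_force: [-4.1, 2.7, 10.9]
grip_width: 0.0005
time_s: 16.5
tool_pos: [0.5552, -0.3287, 0.1287]
orientation: [180.0, -0.0, 165.2]
ft_force: [-5.2, 1.9, 12.2]
grip_width: 0.0
```

```bash
python3 -m crank '0 0 0.5 0 0 0 1;0 0 0.5 0 0 0 1;0 0 0 0 0 0 1'; python3 -m crank '0 0 0.5 0 0 0 1;0 0 0.5 0 0 0 1;0 0 0 0 0 0 1'
```

```text
time_s: 16.75
tool_pos: [0.5552, -0.3287, 0.1279]
orientation: [-180.0, -0.0, 165.2]
ft_force: [-5.1, 2.7, 13.4]
grip_width: 0.0002
time_s: 17.0
tool_pos: [0.5552, -0.3288, 0.127]
orientation: [-180.0, -0.0, 165.2]
ft_force: [-6.1, 3.2, 14.1]
grip_width: -0.0002
```

Sinking as specified. I continue step by step.

```bash
python3 -m crank '0 0 0.5 0 0 0 1;0 0 0.5 0 0 0 1;0 0 0 0 0 0 1'; python3 -m crank '0 0 0.5 0 0 0 1;0 0 0.5 0 0 0 1;0 0 0 0 0 0 1'
```

```text
time_s: 17.25
tool_pos: [0.5552, -0.3288, 0.1261]
orientation: [-180.0, -0.0, 165.2]
ft_force: [-6.0, 3.4, 14.6]
grip_width: -0.0002
time_s: 17.5
tool_pos: [0.5552, -0.3288, 0.1252]
orientation: [-180.0, -0.0, 165.2]
ft_force: [-6.2, 2.9, 16.4]
grip_width: 0.0001
```

```bash
python3 -m crank '0 0 0.5 0 0 0 1;0 0 0.3 0 0 0 1;0 0 0 0 0 0 1'
```

```text
time_s: 17.75
tool_pos: [0.5553, -0.3288, 0.1248]
orientation: [-180.0, -0.0, 165.2]
ft_force: [-7.6, 3.7, 19.5]
grip_width: 0.0
```

```bash
python3 -m crank '0 0 0.5 0 0 0 1;0 0 0 0 0 0 1;0 0 0 0 0 0 1'
```

```text
time_s: 18.0
tool_pos: [0.5553, -0.3288, 0.1247]
orientation: [-180.0, -0.0, 165.2]
ft_force: [-8.0, 4.3, 22.2]
grip_width: -0.0
```

The motion stopped at 7.2 mm depth with the force rising to 22 N. I retreat and check.

```bash
python3 -m crank '0 0 -2 0 0 0 1;0 0 -2 0 0 0 1;0 0 -8 0 0 0 1;0 0 -25 0 0 0 1;0 0 -35 0 0 0 1;0 0 -35 0 0 0 1;20 0 -20 0 0 0 1;38 0 0 0 0 0 1;38 0 0 0 0 0 1;38 0 0 0 0 0 1;38 0 0 0 0 0 1;20 0 0 0 0 0 1'
python3 - <<'E'
from h import *
im,d=optics.camera("top");cv2.imwrite("pics/t3.png",im[:,:,::-1])
c=optics.calibration("top");P=np.array(c["pose"]);v,u=np.mgrid[:400,:640]
X=np.stack([(u-c["cx"])/c["fx"]*d,(v-c["cy"])/c["fy"]*d,d],-1)@P[:3,:3].T+P[:3,3]
for k,p in L.items():
    q=(np.hypot(X[...,0]-p[0],X[...,1]-p[1])<.036)&(abs(X[...,2]-.104)<.02)
    A=np.c_[X[q][:,:2]-p,np.ones(q.sum())];f=np.linalg.lstsq(A,X[q][:,2],rcond=None)[0]
    print(k,q.sum(),np.median(X[q][:,2]).round(4),"tilt",f[:2].round(3))
E
```

```text
time_s: 19.0
tool_pos: [0.3662, -0.2781, 0.2491]
orientation: [180.0, -0.1, 165.2]
ft_force: [0.0, -0.2, -0.5]
grip_width: -0.0001
A 885 0.1072 tilt [0.002 0.   ]
B 903 0.1075 tilt [0.001 0.   ]
C 851 0.1075 tilt [0.001 0.001]
D 818 0.101 tilt [0.002 0.002]
```

View pics/t3.png

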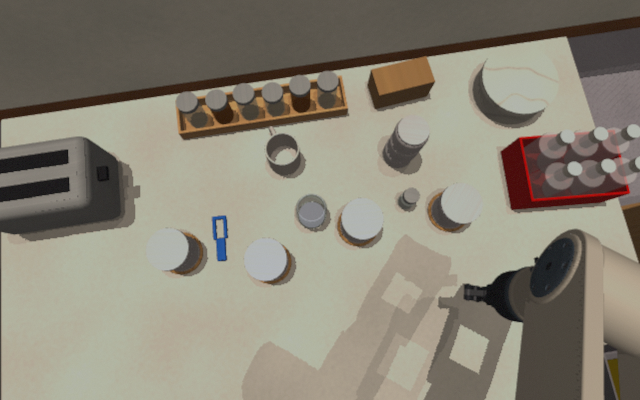

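```bash
python3 - <<'E'
from h import *
c=optics.calibration("top");P=np.array(c["pose"]);v,u=np.mgrid[:400,:640]
d0=np.load("pics/top0.npz")["d"]
ds=[optics.camera("top")[1] for _ in range(5)]
for d in [d0]+ds:
    X=np.stack([(u-c["cx"])/c["fx"]*d,(v-c["cy"])/c["fy"]*d,d],-1)@P[:3,:3].T+P[:3,3]
    r=[]
    for k,p in L.items():
        q=(np.hypot(X[...,0]-p[0],X[...,1]-p[1])<.036)&(abs(X[...,2]-.104)<.012)
        r.append((X[q][:,2].mean()*1000).round(2))
    print(r)
E
```

```text
[np.float64(107.1), np.float64(107.33), np.float64(107.57), np.float64(107.68)]
[np.float64(107.05), np.float64(107.2), np.float64(107.5), np.float64(100.95)]
[np.float64(107.09), np.float64(107.32), np.float64(107.43), np.float64(100.96)]
[np.float64(107.12), np.float64(107.21), np.float64(107.51), np.float64(100.96)]
[np.float64(107.13), np.float64(107.29), np.float64(107.53), np.float64(101.12)]
[np.float64(107.1), np.float64(107.39), np.float64(107.55), np.float64(101.06)]
```

The depth camera puts the drop at 6.7 mm, against 7 mm expected. I'll feel it again: a light rim press first, to confirm it is home and no longer rocks.

```bash
python3 - <<'E'
from h import *
print(shift(tgt("D",.029,.129)))
E
```

```text
[-162.5    0.3  121. ]
```

```bash
python3 -m crank '-20 0 0 0 0 0 1;-38 0 0 0 0 0 1;-38 0 0 0 0 0 1;-38 0 10 0 0 0 1;-28.5 0 20 0 0 0 1;0 0 35 0 0 0 1;0 0 30 0 0 0 1;0 0 15 0 0 0 1;0 0 8 0 0 0 1;0 0 2 0 0 0 1;0 0 0 0 0 0 1;0 0 0 0 0 0 1'
python3 -m crank '0 0 0.5 0 0 0 1;0 0 0.5 0 0 0 1;0 0 0.5 0 0 0 1;0 0 0 0 0 0 1;0 0 0 0 0 0 1'
```

```text
time_s: 20.3
tool_pos: [0.528, -0.3218, 0.1305]
orientation: [-180.0, 0.1, 165.2]
ft_force: [0.6, 1.1, 0.5]
grip_width: 0.0003
time_s: 20.72
tool_pos: [0.5271, -0.3214, 0.1283]
orientation: [-180.0, 0.0, 165.2]
ft_force: [1.2, 0.9, -0.1]
grip_width: 0.0001
```

```bash
python3 -m crank '0 0 0.5 0 0 0 1;0 0 0.5 0 0 0 1;0 0 0.5 0 0 0 1;0 0 0.5 0 0 0 1;0 0 0 0 0 0 1;0 0 0 0 0 0 1';  python3 -m crank '0 0 0.5 0 0 0 1;0 0 0 0 0 0 1;0 0 0 0 0 0 1'; python3 -m crank '0 0 0.4 0 0 0 1;0 0 0 0 0 0 1;0 0 0 0 0 0 1'
```

```text
time_s: 21.22
tool_pos: [0.527, -0.3213, 0.1258]
orientation: [180.0, -0.0, 165.2]
ft_force: [0.2, -0.3, -0.2]
grip_width: -0.0
time_s: 21.47
tool_pos: [0.527, -0.3213, 0.1254]
orientation: [-180.0, -0.0, 165.2]
ft_force: [-1.4, 0.4, 0.3]
grip_width: -0.0004
time_s: 21.72
tool_pos: [0.5271, -0.3213, 0.1251]
orientation: [-180.0, 0.0, 165.2]
ft_force: [-0.5, 1.2, 1.1]
grip_width: 0.0
```

```bash
python3 -m crank '0 0 0.4 0 0 0 1;0 0 0 0 0 0 1;0 0 0 0 0 0 1'
```

```text
time_s: 21.97
tool_pos: [0.5271, -0.3213, 0.1249]
orientation: [-180.0, 0.0, 165.2]
ft_force: [-2.0, -0.1, 4.8]
grip_width: -0.0
```

```bash
python3 -m crank '0 0 0.4 0 0 0 1;0 0 0 0 0 0 1;0 0 0 0 0 0 1'
```

```text
time_s: 22.22
tool_pos: [0.5271, -0.3213, 0.1248]
orientation: [-180.0, 0.0, 165.2]
ft_force: [-2.7, 1.3, 7.7]
grip_width: -0.0002
```

Hard and non-rocking at 7 mm lower: 7.7 N with under 0.4 mm give. I retreat, check and hand in.

```bash
python3 -m crank '0 0 -2 0 0 0 1;0 0 -3 0 0 0 1;0 0 -10 0 0 0 1;0 0 -25 0 0 0 1;0 0 -35 0 0 0 1;0 0 -35 0 0 0 1;15 0 -10 0 0 0 1;35 0 0 0 0 0 1;38 0 0 0 0 0 1;38 0 0 0 0 0 1;20 0 0 0 0 0 1;0 0 0 0 0 0 1'
python3 - <<'E'
from h import *
im,d=optics.camera("top");im0=np.load("pics/top0.npz")["im"]
c=optics.calibration("top");P=np.array(c["pose"]);v,u=np.mgrid[:400,:640]
X=np.stack([(u-c["cx"])/c["fx"]*d,(v-c["cy"])/c["fy"]*d,d],-1)@P[:3,:3].T+P[:3,3]
for k,p in L.items():
    q=(np.hypot(X[...,0]-p[0],X[...,1]-p[1])<.036)&(abs(X[...,2]-.104)<.012)
    A=np.c_[X[q][:,:2]-p,np.ones(q.sum())];f=np.linalg.lstsq(A,X[q][:,2],rcond=None)[0]
    print(k,f[2].round(4),"tilt",f[:2].round(3))
df=cv2.absdiff(im,im0).max(2); print("diff pixels rows<190,cols<520:",(df[60:190,170:500]>40).sum(),"opener/jar",(df[200:270,200:335]>40).sum())
E
python3 -c "
from h import *
ticket.sign_off()"
```

```text
time_s: 23.22
tool_pos: [0.382, -0.2824, 0.2445]
orientation: [180.0, -0.1, 165.1]
ft_force: [0.8, -0.2, 0.5]
grip_width: 0.0001
A 0.1071 tilt [ 0.001 -0.006]
B 0.1073 tilt [ 0.004 -0.003]
C 0.1075 tilt [ 0.002 -0.004]
D 0.1011 tilt [-0.004  0.002]
diff pixels rows<190,cols<520: 0 opener/jar 0
the job is handed in; nothing more can be done
```

The loose lid was on the rightmost tin, at about x 0.556, y −0.329. It is now pushed home, and I have handed the job in after about 23 s of robot time.

- **Finding it:** I pressed each lid lightly near its rim. Three of them resisted at about 4–5 N/mm, and I pressed those with at most 5.8 N (measured at the end of each step). The rightmost one dipped over 2 mm at only 1–2 N.
- **Seating it:** I pushed that lid down in its middle. It began to sink at about 10 N and came to a stop about 7 mm lower. I stopped at 22 N.
- **Last checks:** A light rim press on it gave 7.7 N with under 0.4 mm of give, so it no longer rocks. Its tilt reads at most 0.004 rad. The other lids are at their starting height, and the checked parts of the top view (jar, opener, mug, can stack) showed no change. The shaker was not covered by that comparison, but it looked in place in a top view taken after the push.
- **One disagreement:** the depth camera shows the lid about 6.6 mm lower, against 6.9–7 mm by touch. I put this down to camera error, because the stop felt hard.

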